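Slide a board carrier under the drag spring of a test fixture

ROBOT

A 6-joint arm with a two-finger parallel gripper is mounted at the origin on the work surface. World frame = base frame: x ahead of the robot, y to its left, z up, the work surface at z = 0. Lengths are in m, angles in degrees, forces in N, time in s.
With the tool pointing down it reaches from about 0.3 to 0.75 m from the base axis. Payload 8.5 kg.
Tool frame: the origin (TCP) lies between the finger pads; the fingertips stand 14 mm ahead of it and the grasp point (between the pads) lies 5 mm behind it; x points along the fingers, z is the direction in which the jaws open and shut, and the axes are right-handed (so a half turn about x gives the same grasp; the last joint's range is limited). The gripper opens to 85 mm and grips with 20 to 120 N. Pads are 22 mm wide; open, the fingers measure 114 mm over their backs; the gripper's body (76 mm by 85 mm) begins 54 mm behind the grasp point. The pads swing forward as they close: fully open they stand 13 mm farther back than shut.
Start: joints at [61.862, 21.807, 74.336, -0, 83.858, -12.336], TCP at [0.15, 0.529, 0.214] pointing down, gripper open.
Joint ranges: [-178.18, 178.18], [-50.72, 133.34], [12.68, 142.11], [-81.47, 261.47], [9.98, 163.14], [-165.26, 165.26]. Speed limits (degrees/s): [136.94, 136.94, 180, 180, 180, 180].

INTERFACE

Orientations are given as a 3x3 rotation matrix whose columns are the frame's x, y, z axes.
In Python, from rig import env gives the robot as it stands.
- The arm moves only by the shell command python3 -m jog 'ROWS' [FORCE]. ROWS is JSON, a list of rows, each a list of 5 numbers: the opening, from -1 (shut) to 1 (fully open), so that 0 is half open, then the shift along the tool's x, y, z in m, then the turn about the tool's x in rad. In form: [[claw, dx, dy, dz, yaw], ...]. A call has 1 to 20 rows; each row is the pose to reach, as a shift and turn from the pose commanded when the call began, along the tool's axes at that moment; what a row does not reach only later rows make up. A row lasts 1/10 s, in which the tool goes at most 50 mm and 8.59 degrees, less where a joint would pass 70% of its speed; a pose out of reach is approached as far as the arm can. A call with a gripper value outside its range is refused whole. The fingers move at their own pace and stop on an object; FORCE is the grip in N (left out, the last holds). Time passes only in rows, so rows that repeat a pose let the fingers close. It gives the time, the measured TCP pose, the force and the opening at its end, in the units of the state.
- env.observe(): the state, without advancing time (a new reading comes with each control period).
- env.get_image(name): name is "scene" or "side" or "wrist"; returns the picture (400x640x3 uint8, red, green, blue); there is no depth.
- env.camera_model(name): a dict with "fx", "fy", "cx", "cy" (pixels), "origin" and "orientation" of the camera in the world. Camera axes: x right, y up, looking along -z (the intrinsics and any distortion apply to the point x, -y, -z); pixel columns grow to the right and rows downward; lengths in m; the calibration is good to about 2 mm. A picture is of the moment at which its call begins: read the wrist's pose just before it. camera_model takes no time and is no camera call; for the wrist camera it gives the pose at the moment of the call.
- env.close_job(): hands the job in, once; it reports no verdict.
The state is a dict: "time_s": time; "q": joint angles; "qvel": joint speeds; "joint_efforts": joint torques, N m; "position": TCP position; "tool_rot": TCP orientation; "ft_force": force on the tool from outside, world axes, zero at the start; "wrist_torque": the same for the moment, N m; "grip_width": finger opening in m.
Only numpy, scipy, OpenCV 4.12 (cv2) and the standard library are available. Lean on these libraries where they do the work, as an engineer would, in place of code of your own. Each camera call takes 0.05 s, during which the arm holds its last target.

TASK

Put the circuit board into its test position: with the fingertips press down hard on the bare rear pad of the black carrier, so the sprung bed sinks, and slide it, still pressed, under the crossbar and the drag spring until its nose is fully home against the end stop, then let go and move clear. Only press and push the carrier, never pick it up or tip it; do not push on the drag spring with the fingers, and leave the fan, bottle and jar where they are.

Things in the scene. Friction and masses are not known exactly. Their poses are not given: they have to be found in the camera images.
- fixture: Fixed aluminium test fixture, base 262 x 110 x 10 mm: a straight channel between two side rails (inner faces 73 mm apart, tops 34 mm above the bench). Origin: on the bench under the channel's middle; +x = the direction the carrier must be slid, z up. From x = -125 mm (open entry end): sprung bed as channel floor, crossbar at x = 55 to 65 mm, end stop at x = 120 mm.
- carrier: Loose black circuit board carrier, 120 (x) x 70 x 13 mm, about 0.15 kg, in the channel before the crossbar, 1.5 mm play each side. Origin: centre of its underside, 26 mm above the bench unpressed; +x (nose) along the fixture's +x. x = -30 to +60 mm: frame, 13 mm high, with the board in it. Home, its origin is at fixture x = 60 mm, and when released it rises against the crossbar and stays.
- pad (a point): Middle of the bare rear pad of the carrier, on its top (carrier x = -45 mm, 7 mm above its underside). The pad is flat, 30 mm long (carrier x = -60 to -30 mm), 70 mm wide. At its front end (x = -30 mm) an upright step 6 mm high runs across the full width up to the frame: fingertips on the pad can push forward against it. With the carrier home the step is 25 mm short of the crossbar.
- bar_front (a point): Middle of the lower front edge of the rigid crossbar, on the side the carrier comes from (fixture x = 55 mm), 33.5 mm above the bench: the unpressed carrier's frame (top 39 mm) is 5.5 mm too high to go under. The bar is 10 mm thick along x, its top 46 mm above the bench, its ends at y = +-54 mm.
- stop_face (a point): Middle of the end stop's face (fixture x = 120 mm, 32 mm above the bench; the stop is 42 mm high), which the carrier's nose must reach.
- bed (a joint): Sinking of the sprung steel bed that is the channel floor under the carrier, in m: 0 = up (its top 26 mm above the bench), 0.010 = bottomed. It moves straight down without tilting and needs about 6 N to start, 10.5 N at 5.5 mm (the carrier just clears the crossbar) and 14 N at the bottom; a sink of 7 to 10 mm while sliding is right.
- leaf (a joint): Drag spring: a steel leaf with two 6 mm prongs, hinged at the far side of the crossbar (fixture x = 65 mm, 43 mm high) and sloping down to tips at x = 110 mm, 27 mm above the bench. Value in rad: 0 = free, grows as the carrier lifts the prongs (about 0.15 with the carrier home). It presses on the carrier's two side edges with about 2 to 4 N.
- fan: Loose square black cooling fan, 80 x 80 x 25 mm, lying flat; bystander. Origin: centre of its underside.
- bottle: Loose white bottle with a screw cap, 60 mm diameter, 130 mm high; bystander. Origin: centre of its underside.
- jar: Loose amber jar with a lid, 56 mm diameter, 85 mm high; bystander. Origin: centre of its underside.
Not all that is in view belongs to the job. What is shaped like the carrier but pink is not meant.

How it is judged (in metres and radians):
On the way, in this order (a step that is already met when the one before it is completed fails the run):
1. the fingers press the carrier down on its bed by more than 5 mm before the crossbar (value of joint bed above 0.005 m and contact force between the fingers and carrier above 4 N and x of carrier in the frame of fixture below 0.02 m), for 0.05 s.
2. the carrier has been slid under the spring up to the end stop (x of carrier in the frame of fixture above 0.056 m and value of joint leaf above 0.04 rad), for 0.1 s.
At the end, for the whole second after the job is handed in: The carrier lies flat (within 0.05 rad) and at rest under the crossbar and the lifted drag spring (leaf above 0.04 rad), its nose within 4 mm of the end stop and its underside less than 22.5 mm above the bench (all of step 2 and x of carrier in the frame of fixture below 0.063 m and z of carrier in the frame of fixture below 0.0225 m and angle between carrier's own z axis and vertical below 0.05 rad and linear speed of carrier below 0.01 m/s); the robot touches nothing.
It fails at once if the carrier is lifted more than 10 mm (z of carrier in the frame of fixture above 0.036 m).
It fails at once if the carrier is tipped (angle between carrier's own z axis and vertical above 0.25 rad).
It fails at once if the fingers push on the drag spring (contact force between the fingers and leaf above 3 N).
It fails at once if a bystander is moved more than 25 mm (distance of any of fan, bottle, jar from where it was at the start of the episode above 0.025 m).
It also fails if it takes over 38 s, if anything falls off the work surface, if the arm or the gripper's body presses on something with over 40 N, if the wrist force passes 120 N, or if a joint passes its speed limit or range.

## Working session

There is one attempt and no reset: what is moved stays moved. The work goes in short steps, Python scripts to look and compute and a shell command to move; the robot and the scene stay as the last step left them, time stands still between calls to the robot, and variables do not carry over. Pictures are saved under pics/ and viewed, and the job is handed in when it is done.

```bash
mkdir -p pics; ls
python3 - <<'E'
from rig import env
import cv2
s=env.observe();print({k:s[k] for k in('time_s','position','tool_rot','ft_force','grip_width')})
for n in("scene","side","wrist"):
    print(n,env.camera_model(n))
    cv2.imwrite(f"pics/a_{n}.png",cv2.cvtColor(env.get_image(n),cv2.COLOR_RGB2BGR))
E
```

```text
pics
{'time_s': 0.0, 'position': array([0.14961575, 0.52893756, 0.21360479]), 'tool_rot': array([[-7.03710623e-04, -9.62210655e-01,  2.72305270e-01],
       [-1.29555500e-03,  2.72305986e-01,  9.62209838e-01],
       [-9.99998913e-01,  3.24330830e-04, -1.43822144e-03]]), 'ft_force': array([ 0.08872453, -0.17132131,  0.4807001 ]), 'grip_width': 0.085211308124656}
scene {'fx': 499.8834185687561, 'fy': 499.8834185687561, 'cx': 319.23913910981065, 'cy': 203.1278933517142, 'origin': array([ 1.40012678, -0.00576682,  1.01402027]), 'orientation': array([[-0.00566887, -0.74528038,  0.66672709],
       [ 0.9999152 , -0.01204161, -0.00495853],
       [ 0.01172396,  0.66664244,  0.74528545]])}
side {'fx': 504.73359433961684, 'fy': 504.73359433961684, 'cx': 323.5100296195068, 'cy': 191.41946213941196, 'origin': array([ 0.09009721, -0.93149612,  0.72726882]), 'orientation': array([[ 0.88809105,  0.24846474, -0.38672931],
       [-0.45965161,  0.4870395 , -0.74263916],
       [ 0.0038328 ,  0.83729194,  0.54674264]])}
wrist {'fx': 279.39003553775365, 'fy': 279.39003553775365, 'cx': 316.1927403897096, 'cy': 202.0221252331055, 'origin': array([0.08702772, 0.54658864, 0.37336493]), 'orientation': array([[ 0.27283488, -0.92789074, -0.25412575],
       [ 0.96206027,  0.26284697,  0.07315406],
       [-0.0010828 , -0.26444326,  0.96440064]])}
```

View pics/a_scene.png

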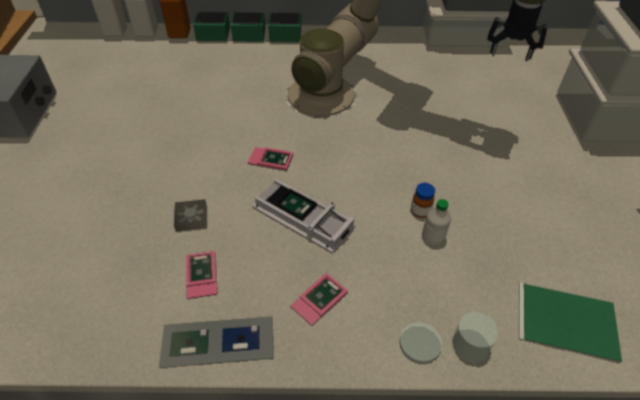

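View pics/a_side.png

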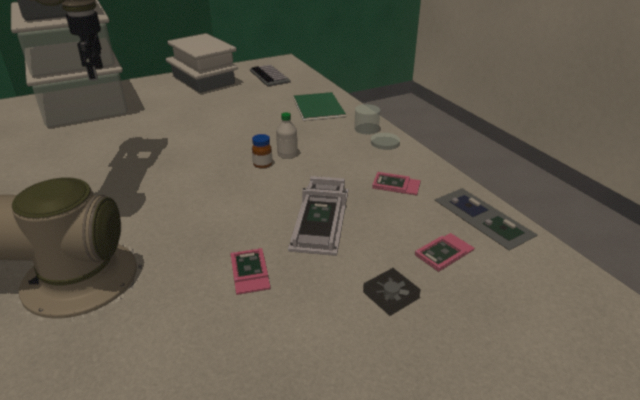

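View pics/a_wrist.png

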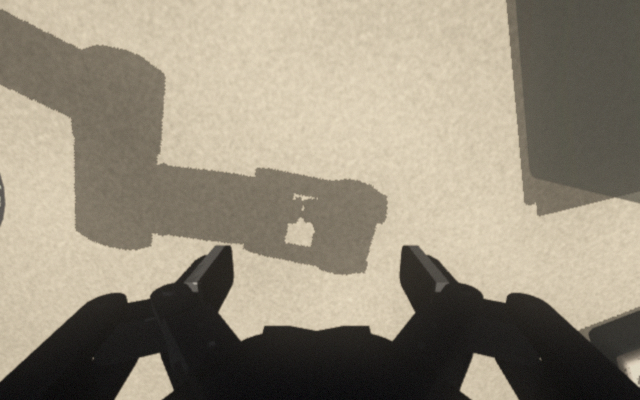

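The scene view shows three pink look-alikes at (271,159), (202,273) and (320,298), which aren't meant. There are also two boards in a grey tray at (217,341). The black carrier lies in the aluminium fixture at about (290,203). The fan is at (191,215), the jar at (424,200) and the bottle at (436,222). Next I'll check that choice in a close crop.

Run:
```python
import cv2
a=cv2.imread("pics/a_scene.png")[170:260,240:366]
b=cv2.imread("pics/a_side.png")[165:265,280:360]
cv2.imwrite("pics/b_scene.png",cv2.resize(a,None,fx=6,fy=6,interpolation=cv2.INTER_CUBIC))
cv2.imwrite("pics/b_side.png",cv2.resize(b,None,fx=6,fy=6,interpolation=cv2.INTER_CUBIC))
```

```text
(no output)
```

View pics/b_scene.png

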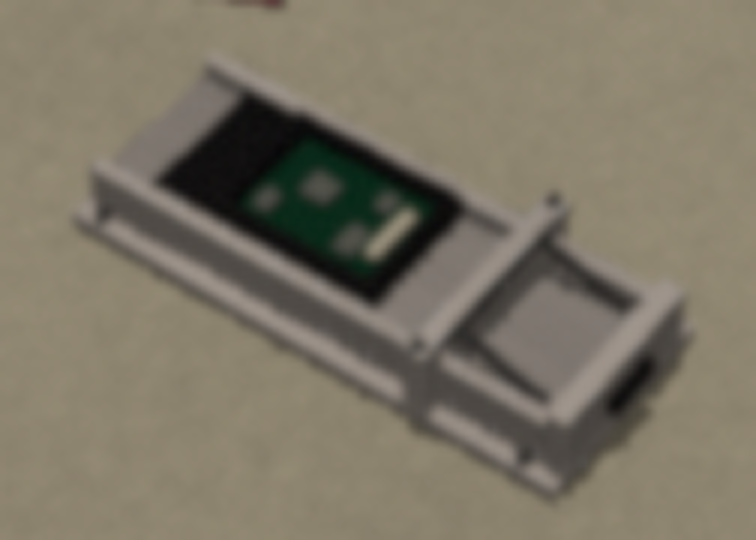

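View pics/b_side.png

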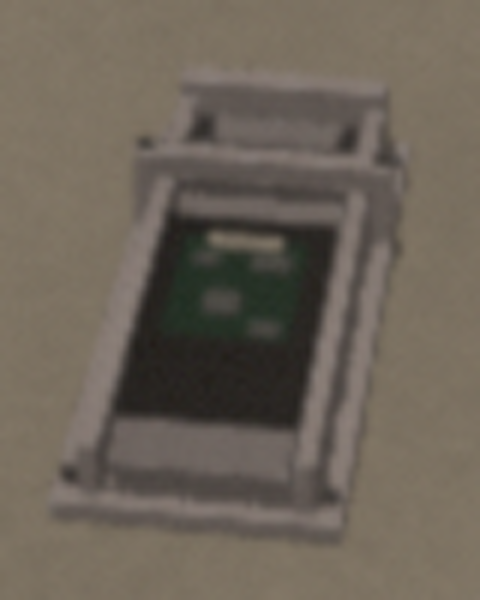

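```bash
cat > h.py <<'E'
import numpy as np
from rig import env
def ray(name,uv,z,m=None):
    m=m or env.camera_model(name)
    d=np.array([(uv[0]-m['cx'])/m['fx'],-(uv[1]-m['cy'])/m['fy'],-1.])
    d=m['orientation']@d; o=m['origin']
    return o+d*(z-o[2])/d[2]
E
python3 - <<'E'
from h import *
S=lambda u,v:(240+(u+.5)/6-.5,170+(v+.5)/6-.5)
D=lambda u,v:(280+(u+.5)/6-.5,165+(v+.5)/6-.5)
for cam,f,P in(("scene",S,dict(padrear_r=(160,180,.033),padrear_l=(243,97,.033),nose_r=(375,300,.039),nose_l=(463,205,.039),stopr=(555,425,.042),stopl=(685,300,.042),bar_r=(418,340,.046),bar_l=(556,203,.046),base_er=(78,222,.01),base_xr=(556,497,.01))),
 ("side",D,dict(padrear_l=(113,415,.033),padrear_r=(298,427,.033),nose_l=(172,217,.039),nose_r=(338,228,.039),bar_l=(137,150,.046),bar_r=(402,168,.046),base_el=(50,515,.0),base_er=(343,540,.0)))):
    R={k:ray(cam,f(*v[:2]),v[2]) for k,v in P.items()}
    print(cam)
    for k,v in R.items(): print(k,v.round(4))
    mr=(R['padrear_l']+R['padrear_r'])/2; mn=(R['nose_l']+R['nose_r'])/2
    d=mn-mr; print('len',np.linalg.norm(d[:2]),'ang',np.degrees(np.arctan2(d[1],d[0])),'w',np.linalg.norm((R['padrear_l']-R['padrear_r'])),np.linalg.norm((R['nose_l']-R['nose_r'])), 'mr',mr,'mn',mn,'barmid',(R['bar_l']+R['bar_r'])/2)
E
```

```text
scene
padrear_r [ 0.5122 -0.1395  0.033 ]
padrear_l [ 0.4609 -0.1059  0.033 ]
nose_r [ 0.5847 -0.0426  0.039 ]
nose_l [ 0.5302 -0.0058  0.039 ]
stopr [0.6525 0.0328 0.042 ]
stopl [0.5852 0.0886 0.042 ]
bar_r [ 0.6119 -0.0238  0.046 ]
bar_l [0.5346 0.0345 0.046 ]
base_er [ 0.5172 -0.1772  0.01  ]
base_xr [0.6652 0.0341 0.01  ]
len 0.12135546501332824 ang 54.2783514968459 w 0.061293454292247494 0.06576127341281285 mr [ 0.48657162 -0.12268755  0.033     ] mn [ 0.55742477 -0.02416354  0.039     ] barmid [0.57326369 0.00533903 0.046     ]
side
padrear_l [ 0.452  -0.1163  0.033 ]
padrear_r [ 0.5099 -0.1539  0.033 ]
nose_l [ 0.5249 -0.0166  0.039 ]
nose_r [ 0.581 -0.054  0.039]
bar_l [0.5292 0.0251 0.046 ]
bar_r [ 0.6202 -0.0366  0.046 ]
base_el [ 0.4229 -0.1216  0.    ]
base_er [ 0.5131 -0.1839  0.    ]
len 0.12310910930147147 ang 54.20822585727812 w 0.06899932791434861 0.06735730334950608 mr [ 0.48095087 -0.13512801  0.033     ] mn [ 0.55295015 -0.03526832  0.039     ] barmid [ 0.57466581 -0.00576194  0.046     ]
```

Choice confirmed: the black carrier in the fixture, with its bare pad at the lower-left end and the crossbar and leaf to the upper right. The heading is about 54.3°. The two views disagree by about 11 mm along y, so I'll move above the pad and refine with the wrist camera.

```bash
python3 -m jog '[[-1,0,-0.505,-0.529,1.92],[-1,0,-0.505,-0.529,1.92],[-1,0,-0.505,-0.529,1.92],[-1,0,-0.505,-0.529,1.92],[-1,0,-0.505,-0.529,1.92],[-1,0,-0.505,-0.529,1.92],[-1,0,-0.505,-0.529,1.92],[-1,0,-0.505,-0.529,1.92],[-1,0,-0.505,-0.529,1.92],[-1,0,-0.505,-0.529,1.92],[-1,0,-0.505,-0.529,1.92],[-1,0,-0.505,-0.529,1.92],[-1,0,-0.505,-0.529,1.92],[-1,0,-0.505,-0.529,1.92],[-1,0,-0.505,-0.529,1.92],[-1,0,-0.505,-0.529,1.92],[-1,0,-0.505,-0.529,1.92],[-1,0,-0.505,-0.529,1.92],[-1,0,-0.505,-0.529,1.92],[-1,0,-0.505,-0.529,1.92]]' 60
python3 - <<'E'
from rig import env
import cv2
s=env.observe();print({k:s[k] for k in('time_s','q','position','tool_rot','ft_force','grip_width')})
print(env.camera_model("wrist"))
cv2.imwrite("pics/c_wrist.png",cv2.cvtColor(env.get_image("wrist"),cv2.COLOR_RGB2BGR))
E
```

```text
time_s: 2.15
position: [0.4914, -0.1165, 0.2145]
tool_rot: [[0.0, 0.584, 0.812], [-0.0, 0.812, -0.584], [-1.0, 0.0, 0.0]]
ft_force: [-0.5, -0.8, -0.1]
grip_width: 0.0001
{'time_s': 2.15, 'q': array([-2.67874377e+01,  1.72625204e+01,  8.12638331e+01,  9.38177323e-04,
        8.14509105e+01,  8.95218495e+00]), 'position': array([ 0.49139489, -0.11645579,  0.21453368]), 'tool_rot': array([[ 3.61531133e-04,  5.84104624e-01,  8.11678297e-01],
       [-1.64384102e-04,  8.11678374e-01, -5.84104606e-01],
       [-9.99999921e-01,  7.77449918e-05,  3.89464517e-04]]), 'ft_force': array([-0.46478845, -0.84477373, -0.07826938]), 'grip_width': 0.00011508544470677003}
{'fx': 279.39003553775365, 'fy': 279.39003553775365, 'cx': 316.1927403897096, 'cy': 202.0221252331055, 'origin': array([ 0.53227886, -0.0628394 ,  0.3741995 ]), 'orientation': array([[ 8.11348038e-01,  5.63702040e-01,  1.54772000e-01],
       [-5.84563393e-01,  7.82374761e-01,  2.14884558e-01],
       [ 4.11574602e-05, -2.64820209e-01,  9.64297804e-01]])}
```

View pics/c_wrist.png

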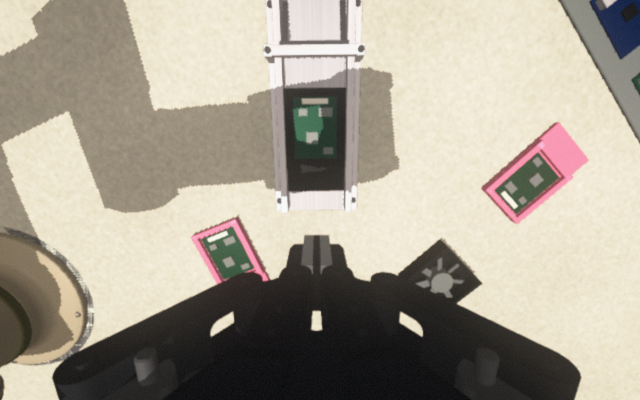

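Run:
```python
import cv2
a=cv2.imread("pics/c_wrist.png")[30:220,250:385]
cv2.imwrite("pics/d_wrist.png",cv2.resize(a,None,fx=3,fy=3,interpolation=cv2.INTER_CUBIC))
```

```text
(no output)
```

View pics/d_wrist.png

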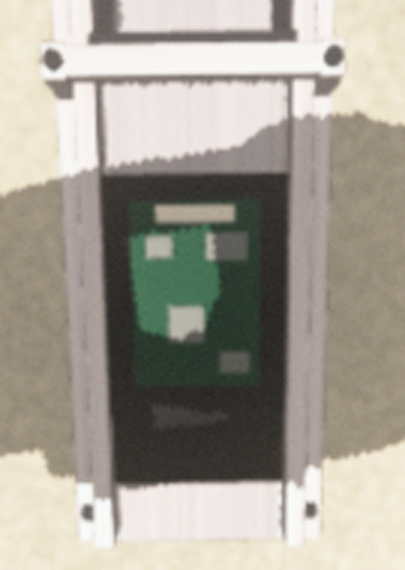

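Run:
```python
from h import *
m=env.camera_model("wrist")
W=lambda u,v:(250+(u+.5)/3-.5,30+(v+.5)/3-.5)
P=dict(rl=(117,484,.033),rr=(285,482,.033),nl=(104,175,.039),nr=(289,175,.039),barl=(41,76,.046),barr=(344,74,.046),rel=(78,541,.034),rer=(327,543,.034),ril=(113,541,.034),rir=(290,543,.034))
R={k:ray('wrist',W(*v[:2]),v[2],m) for k,v in P.items()}
for k,v in R.items(): print(k,v.round(4))
u=np.array([.584,.812]);v=np.array([-.812,.584])
mid=lambda a,b:((R[a]+R[b])/2)[:2]
for a,b in(("rl","rr"),("nl","nr"),("barl","barr"),("rel","rer"),("ril","rir")):
    p=mid(a,b); d=R[a]-R[b]
    print(a,b,p.round(4),'w',np.linalg.norm(d).round(4),'dir',np.degrees(np.arctan2(-d[0],d[1])).round(2),'along',(u@p).round(4),'lat',(v@p).round(4))
s=env.observe();p=s['position'][:2];print('tcp along',u@p,'lat',v@p)
```

```text
rl [ 0.458  -0.1073  0.033 ]
rr [ 0.5154 -0.1476  0.033 ]
nl [ 0.527  -0.0095  0.039 ]
nr [ 0.5829 -0.0499  0.039 ]
barl [0.5289 0.0284 0.046 ]
barr [ 0.6165 -0.0339  0.046 ]
rel [ 0.4297 -0.1172  0.034 ]
rer [ 0.5149 -0.1797  0.034 ]
ril [ 0.4418 -0.1259  0.034 ]
rir [ 0.5022 -0.1705  0.034 ]
rl rr [ 0.4867 -0.1274] w 0.0701 dir 54.92 along 0.1808 lat -0.4696
nl nr [ 0.555  -0.0297] w 0.069 dir 54.22 along 0.3 lat -0.468
barl barr [ 0.5727 -0.0028] w 0.1075 dir 54.56 along 0.3322 lat -0.4666
rel rer [ 0.4723 -0.1484] w 0.1057 dir 53.73 along 0.1553 lat -0.4702
ril rir [ 0.472  -0.1482] w 0.0751 dir 53.54 along 0.1553 lat -0.4698
tcp along 0.19232285630212165 lat -0.46717275172507305
```

The wrist view shows the carrier's rear edge at about row 191, its nose at row 88 and the bar at row 55. The derived sizes match the given ones: width 70 mm (given 70), length 119 (120), bar 108 (108), entry to bar 177 (180). The heading is about 55°. The slide should be about 98 mm. I'll go down to just above the pad.

```bash
python3 -m jog '[[-1,0.05,0.0035,0.0023,-0.014],[-1,0.1,0.0035,0.0023,-0.014],[-1,0.13,0.0035,0.0023,-0.014],[-1,0.15,0.0035,0.0023,-0.014],[-1,0.157,0.0035,0.0023,-0.014],[-1,0.157,0.0035,0.0023,-0.014],[-1,0.157,0.0035,0.0023,-0.014]]'
python3 - <<'E'
from rig import env
import cv2
print(env.camera_model("wrist"))
for n in("scene","side","wrist"):
  cv2.imwrite(f"pics/e_{n}.png",cv2.cvtColor(env.get_image(n),cv2.COLOR_RGB2BGR))
a=cv2.imread("pics/e_side.png")[110:265,260:400]
b=cv2.imread("pics/e_scene.png")[120:260,230:366]
r=lambda q:cv2.resize(q,(400,440),interpolation=cv2.INTER_CUBIC)
cv2.imwrite("pics/e_both.png",cv2.hconcat([r(a),r(b)]))
E
```

```text
time_s: 2.9
position: [0.4962, -0.116, 0.0583]
tool_rot: [[0.002, 0.574, 0.819], [-0.001, 0.819, -0.574], [-1.0, 0.0, 0.002]]
ft_force: [-0.5, 0.2, 0.3]
grip_width: 0.0003
{'fx': 279.39003553775365, 'fy': 279.39003553775365, 'cx': 316.1927403897096, 'cy': 202.0221252331055, 'origin': array([ 0.53609194, -0.06176809,  0.21800116]), 'orientation': array([[ 0.81888663,  0.55383934,  0.15062098],
       [-0.57395309,  0.78945342,  0.21758023],
       [ 0.00159624, -0.26462292,  0.96435064]])}
```

View pics/e_both.png

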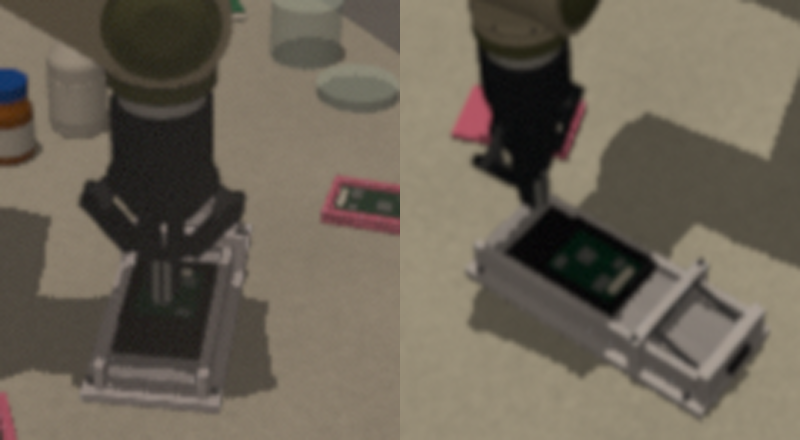

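View pics/e_wrist.png

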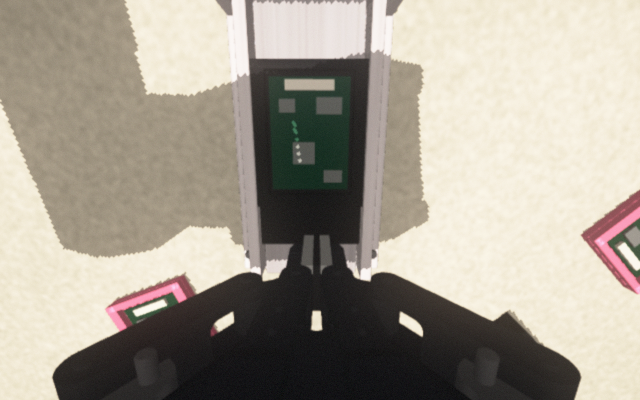

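Run:
```python
from h import *
import cv2
a=cv2.imread("pics/e_wrist.png")[50:290,220:410]
cv2.imwrite("pics/f.png",cv2.resize(a,None,fx=2.4,fy=2.4,interpolation=cv2.INTER_CUBIC))
m=env.camera_model("wrist")
P=dict(nl=(253,59,.039),nr=(368,59,.039),rl=(261,243,.033),rr=(361,243,.033))
s=env.observe();T=s['tool_rot'];p=s['position']
for k,v in P.items():
    X=ray('wrist',v[:2],v[2],m); print(k,X.round(4),(T.T@(X-p)).round(4))
# tip projection
for dz in(-.011,.011):
  for dy in(-.011,.011):
    X=p+T@np.array([.014,dy,dz]); c=m['orientation'].T@(X-m['origin']); print(dy,dz,(m['cx']+m['fx']*c[0]/-c[2]).round(1),(m['cy']-m['fy']*c[1]/-c[2]).round(1))
```

```text
nl [ 0.5275 -0.0103  0.039 ] [ 0.0193  0.1046 -0.0349]
nr [ 0.5824 -0.0488  0.039 ] [0.0194 0.1046 0.0321]
rl [ 0.4574 -0.1057  0.033 ] [ 0.0252 -0.0138 -0.0377]
rr [ 0.5159 -0.1469  0.033 ] [ 0.0254 -0.0139  0.0339]
-0.011 -0.011 297.2 245.9
0.011 -0.011 296.6 214.8
-0.011 0.011 329.8 245.9
0.011 0.011 330.3 214.8
```

View pics/f.png

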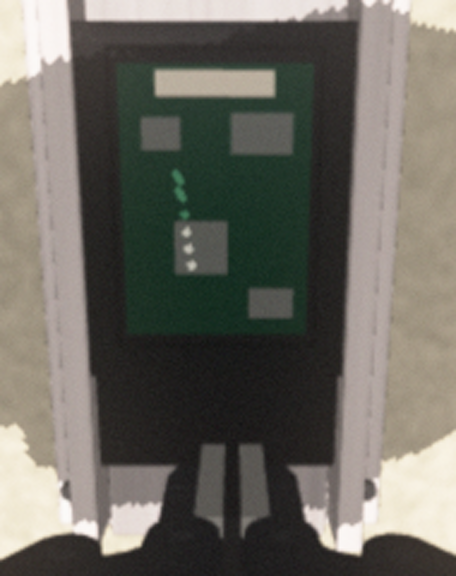

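Run:
```python
import cv2
a=cv2.imread("pics/e_side.png")[190:250,285:355]
b=cv2.imread("pics/e_scene.png")[160:225,245:315]
r=lambda q:cv2.resize(q,None,fx=8,fy=8,interpolation=cv2.INTER_CUBIC)
cv2.imwrite("pics/g_side.png",r(a));cv2.imwrite("pics/g_scene.png",r(b))
```

```text
(no output)
```

View pics/g_side.png

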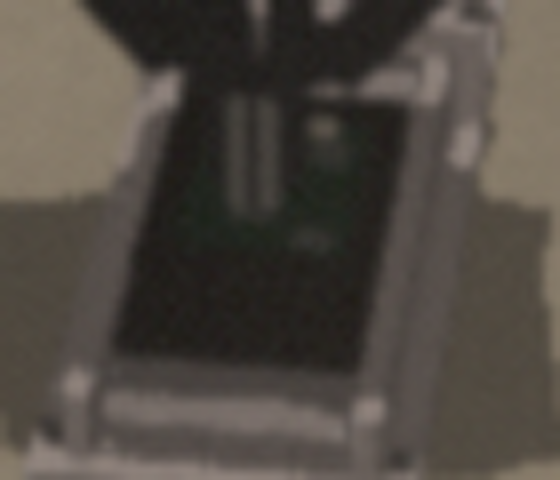

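View pics/g_scene.png

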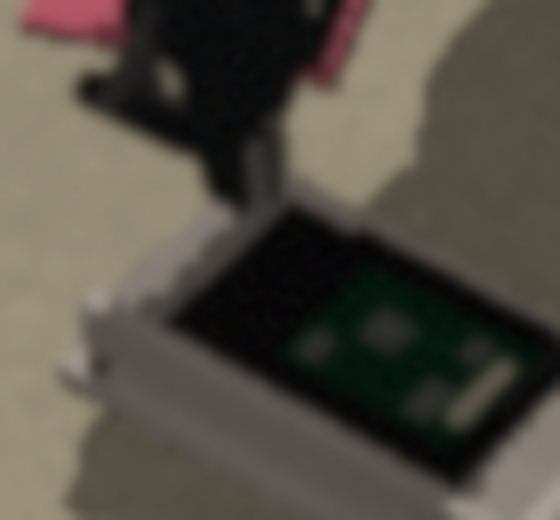

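Run:
```python
from h import *
def tri(obs):
    A=np.zeros((3,3));b=np.zeros(3)
    L=[]
    for n,uv in obs:
        o=env.camera_model(n)['origin'];d=ray(n,uv,0)-o;d/=np.linalg.norm(d)
        M=np.eye(3)-np.outer(d,d);A+=M;b+=M@o;L.append((o,d))
    X=np.linalg.solve(A,b);return X,[np.linalg.norm(np.cross(X-o,d)) for o,d in L]
s=env.observe();p=s['position'];T=s['tool_rot']
for lab,obs in dict(tip=[("side",(317,216.9)),("scene",(277.8,186))],padrear_l=[("side",(280+113.5/6,165+415.5/6)),("scene",(240+243/6,170+97/6))],padrear_r=[("side",(285+368/8-.5,190+370/8-.5)),("scene",(240+160/6,170+180/6))],nose_r=[("side",(280+338/6,165+228/6)),("scene",(240+375/6,170+300/6))],
 ).items():
    X,e=tri(obs);print(lab,X.round(4),np.round(e,4),'tool',(T.T@(X-p)).round(4))
```

```text
tip [ 0.4969 -0.1114  0.0646] [0.0045 0.0045] tool [-0.0063  0.0043 -0.002 ]
padrear_l [ 0.4561 -0.1065  0.0246] [0.0017 0.0017] tool [ 0.0337 -0.0151 -0.0382]
padrear_r [ 0.514  -0.1425  0.0275] [0.0055 0.0055] tool [ 0.0309 -0.0115  0.0298]
nose_r [ 0.5844 -0.044   0.033 ] [0.0035 0.0035] tool [0.0254 0.1097 0.031 ]
```

The views suggest the shut fingertips are a little higher than the stated 14 mm, so I'll descend in small steps and watch the force.

```bash
python3 -m jog '[[-1,0.005,0,0,0],[-1,0.010,0,0,0],[-1,0.010,0,0,0]]'; python3 -m jog '[[-1,0.003,0,0,0],[-1,0.003,0,0,0]]';python3 -m jog '[[-1,0.003,0,0,0],[-1,0.003,0,0,0]]'
python3 - <<'E'
from rig import env
import cv2
for n in("scene","side","wrist"):
  cv2.imwrite(f"pics/h_{n}.png",cv2.cvtColor(env.get_image(n),cv2.COLOR_RGB2BGR))
a=cv2.imread("pics/h_side.png")[190:250,285:355]
b=cv2.imread("pics/h_scene.png")[160:220,245:315]
r=lambda q:cv2.resize(q,(400,343),interpolation=cv2.INTER_CUBIC)
cv2.imwrite("pics/h_both.png",cv2.hconcat([r(a),r(b)]))
E
```

```text
time_s: 3.35
position: [0.4952, -0.1157, 0.0465]
tool_rot: [[-0.001, 0.574, 0.819], [0.001, 0.819, -0.574], [-1.0, -0.0, -0.001]]
ft_force: [0.5, 0.0, 0.1]
grip_width: -0.0001
time_s: 3.55
position: [0.4954, -0.1158, 0.0439]
tool_rot: [[-0.001, 0.574, 0.819], [0.0, 0.819, -0.574], [-1.0, -0.0, -0.001]]
ft_force: [-0.1, 0.4, 0.9]
grip_width: -0.0003
time_s: 3.75
position: [0.4954, -0.1158, 0.0409]
tool_rot: [[-0.0, 0.574, 0.819], [0.0, 0.819, -0.574], [-1.0, -0.0, -0.001]]
ft_force: [0.3, 0.6, 0.2]
grip_width: -0.0
```

View pics/h_both.png

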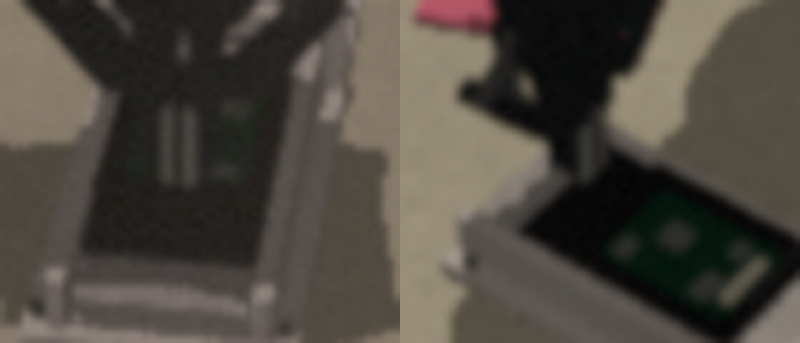

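View pics/h_wrist.png

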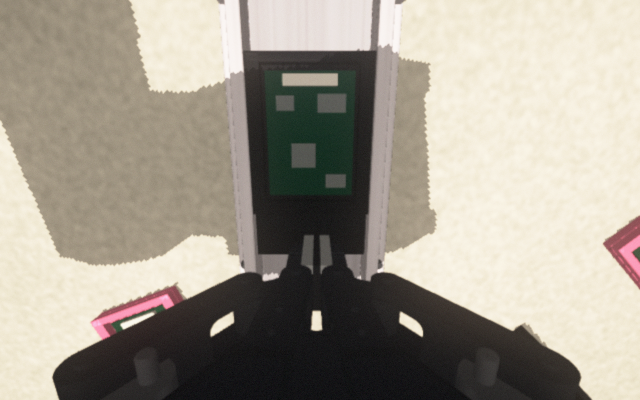

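```bash
for i in 1; do python3 -m jog '[[-1,0.003,0.003,0,0],[-1,0.004,0.003,0,0]]' | egrep 'pos|ft'; python3 -m jog '[[-1,0.002,0,0,0],[-1,0.002,0,0,0]]'| egrep 'pos|ft'; python3 -m jog '[[-1,0.002,0,0,0],[-1,0.002,0,0,0]]'| egrep 'pos|ft';  done
```

```text
position: [0.4973, -0.1131, 0.037]
ft_force: [-0.1, 0.0, 0.6]
position: [0.4971, -0.1133, 0.0349]
ft_force: [1.1, 1.0, 0.1]
position: [0.4972, -0.1133, 0.033]
ft_force: [-1.0, 0.1, -0.2]
```

```bash
python3 -m jog '[[-1,0.002,0,0,0],[-1,0.002,0,0,0]]'| egrep 'pos|ft'; python3 -m jog '[[-1,0.002,0,0,0],[-1,0.002,0,0,0]]'| egrep 'pos|ft'; python3 -m jog '[[-1,0.002,0,0,0],[-1,0.002,0,0,0]]'| egrep 'pos|ft'
python3 - <<'E'
from rig import env
import cv2
for n in("scene","side","wrist"):
  cv2.imwrite(f"pics/i_{n}.png",cv2.cvtColor(env.get_image(n),cv2.COLOR_RGB2BGR))
a=cv2.imread("pics/i_side.png")[190:250,285:355]
b=cv2.imread("pics/i_scene.png")[160:220,245:315]
r=lambda q:cv2.resize(q,(400,343),interpolation=cv2.INTER_CUBIC)
cv2.imwrite("pics/i_both.png",cv2.hconcat([r(a),r(b)]))
E
```

```text
position: [0.4971, -0.1133, 0.031]
ft_force: [0.9, 0.4, 0.2]
position: [0.4972, -0.1133, 0.029]
ft_force: [-0.2, 0.2, -1.5]
position: [0.4971, -0.1133, 0.027]
ft_force: [-0.1, -0.0, -0.3]
```

View pics/i_both.png

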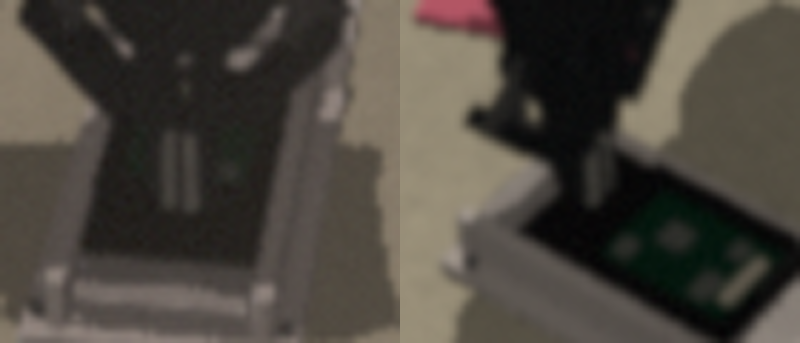

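View pics/i_wrist.png

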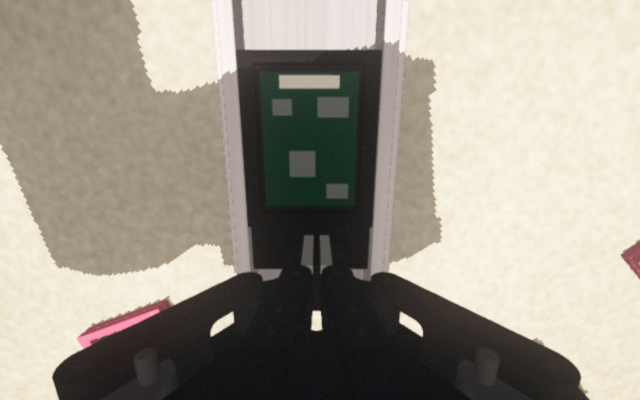

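```bash
cat >> h.py <<'E'
def tri(obs):
    A=np.zeros((3,3));b=np.zeros(3);L=[]
    for n,uv in obs:
        m=env.camera_model(n);o=m['origin'];d=ray(n,uv,0,m)-o;d/=np.linalg.norm(d)
        M=np.eye(3)-np.outer(d,d);A+=M;b+=M@o;L.append((o,d))
    X=np.linalg.solve(A,b);return X,[np.linalg.norm(np.cross(X-o,d)) for o,d in L]
E
python3 - <<'E'
from h import *
s=env.observe();p=s['position'];T=s['tool_rot'];print(p)
sd=lambda u,v:(285+(u+.5)*.175-.5,190+(v+.5)*.175-.5)
sc=lambda u,v:(245+(u-400+.5)*.175-.5,160+(v+.5)*.175-.5)
for lab,o in dict(tip=[("side",sd(182,212)),("scene",sc(594,207))],tipw=[("side",sd(182,212)),("scene",sc(594,207)),("wrist",(317,235))]).items():
    X,e=tri(o);print(lab,X.round(4),np.round(e,4),(T.T@(X-p)).round(4))
m=env.camera_model("wrist")
for k,v in dict(rear=(310,269,.033),step=(310,213,.039),nose=(310,51,.039)).items():
    print(k,(T.T@(ray("wrist",v[:2],v[2],m)-p)).round(4))
E
```

```text
[ 0.49727335 -0.11339424  0.02722235]
tip [ 0.4993 -0.1089  0.0325] [0.0016 0.0016] [-0.0053  0.0048 -0.001 ]
tipw [ 0.5004 -0.1095  0.0331] [0.0013 0.0024 0.002 ] [-0.0058  0.0049  0.0003]
rear [-0.0058 -0.0174 -0.002 ]
step [-0.0118  0.0204 -0.0016]
nose [-0.0118  0.1016 -0.0011]
```

```bash
for i in 1; do python3 -m jog '[[-1,0.002,0,0,0],[-1,0.002,0,0,0]]'| egrep 'pos|ft'; python3 -m jog '[[-1,0.002,0,0,0],[-1,0.002,0,0,0]]'| egrep 'pos|ft';python3 -m jog '[[-1,0.002,0,0,0],[-1,0.002,0,0,0]]'| egrep 'pos|ft'; done
```

```text
position: [0.4972, -0.1133, 0.025]
ft_force: [-0.5, -0.6, 0.1]
position: [0.4971, -0.1133, 0.023]
ft_force: [0.4, -0.0, -0.3]
position: [0.4972, -0.1134, 0.021]
ft_force: [0.5, -0.4, -0.4]
```

Run:
```python
from rig import env
import cv2
for n in("scene","side","wrist"):
  cv2.imwrite(f"pics/j_{n}.png",cv2.cvtColor(env.get_image(n),cv2.COLOR_RGB2BGR))
a=cv2.imread("pics/j_side.png")[190:250,285:355]
b=cv2.imread("pics/j_scene.png")[160:220,245:315]
r=lambda q:cv2.resize(q,(400,343),interpolation=cv2.INTER_CUBIC)
cv2.imwrite("pics/j_both.png",cv2.hconcat([r(a),r(b)]))
c=cv2.imread("pics/j_wrist.png")[180:300,220:410]
cv2.imwrite("pics/j_w.png",cv2.resize(cv2.convertScaleAbs(c,alpha=1.8,beta=20),None,fx=4,fy=4,interpolation=cv2.INTER_CUBIC))
s=env.observe();print(s['q'],s['joint_efforts'],s['ft_force'],s['wrist_torque'])
```

```text
[-2.61641442e+01  3.12235186e+01  9.58311369e+01 -4.12615081e-04
  5.29458207e+01  8.84281411e+00] [-2.53864819e-03 -4.51123631e+01 -1.48994717e+01 -2.15712480e-04
 -5.91375247e-04  4.96488883e-05] [-0.46608284 -0.21612876  0.33407223] [-0.02413057  0.00028296  0.01767212]
```

View pics/j_both.png

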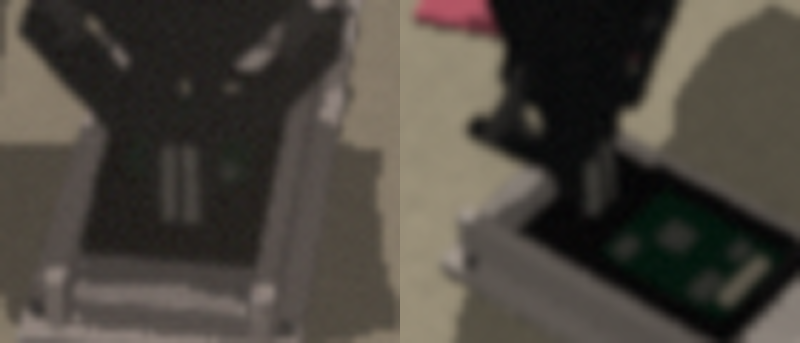

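View pics/j_w.png

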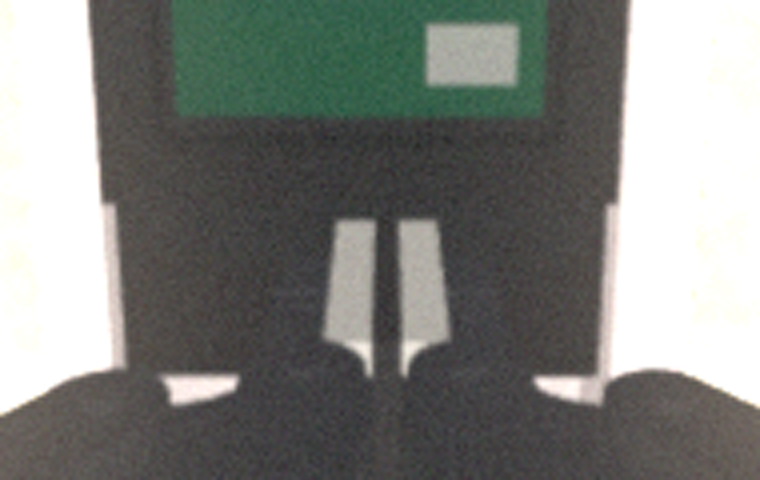

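```bash
python3 - <<'E'
from h import *
s=env.observe();p=s['position'];T=s['tool_rot'];print(p)
sd=lambda u,v:(285+(u+.5)*.175-.5,190+(v+.5)*.175-.5)
sc=lambda u,v:(245+(u-400+.5)*.175-.5,160+(v+.5)*.175-.5)
X,e=tri([("side",sd(182,221)),("scene",sc(594,215))]);print(X.round(4),np.round(e,4),(T.T@(X-p)).round(4))
m=env.camera_model("wrist")
for k,v in dict(rear=(310,180+375/4,.033),step=(310,180+203/4,.039),tip33=(317,234.5,.033)).items():
    print(k,(T.T@(ray("wrist",v[:2],v[2],m)-p)).round(4))
E
python3 -m jog '[[-1,0.002,-0.002,0,0],[-1,0.002,-0.002,0,0]]'| egrep 'pos|ft'; python3 -m jog '[[-1,0.002,0,0,0],[-1,0.002,0,0,0]]'| egrep 'pos|ft'
```

```text
[ 0.4972683  -0.11338749  0.02121774]
[ 0.4996 -0.1089  0.0277] [0.0012 0.0012] [-0.0065  0.005  -0.0007]
rear [-0.0118 -0.0172 -0.0018]
step [-0.0178  0.0123 -0.0015]
tip33 [-0.0118  0.0077  0.0023]
position: [0.4959, -0.1151, 0.019]
ft_force: [0.1, -0.1, 0.8]
position: [0.496, -0.115, 0.017]
ft_force: [-0.6, -0.2, -0.1]
```

```bash
python3 -m jog '[[-1,0.002,0,0,0],[-1,0.002,0,0,0]]'| egrep 'pos|ft'; python3 -m jog '[[-1,0.002,0,0,0],[-1,0.002,0,0,0]]'| egrep 'pos|ft|time'
python3 - <<'E'
from rig import env
import cv2
for n in("scene","side","wrist"):
  cv2.imwrite(f"pics/k_{n}.png",cv2.cvtColor(env.get_image(n),cv2.COLOR_RGB2BGR))
a=cv2.imread("pics/k_side.png")[190:250,285:355]
b=cv2.imread("pics/k_scene.png")[160:220,245:315]
r=lambda q:cv2.resize(cv2.convertScaleAbs(q,alpha=2,beta=10),(400,343),interpolation=cv2.INTER_CUBIC)
cv2.imwrite("pics/k_both.png",cv2.hconcat([r(a),r(b)]))
c=cv2.imread("pics/k_wrist.png")[180:300,220:410]
cv2.imwrite("pics/k_w.png",cv2.resize(cv2.convertScaleAbs(c,alpha=1.8,beta=20),None,fx=4,fy=4,interpolation=cv2.INTER_CUBIC))
E
```

```text
position: [0.4962, -0.1151, 0.0153]
ft_force: [-0.8, -0.1, 3.6]
time_s: 6.8
position: [0.4962, -0.1151, 0.0135]
ft_force: [-0.7, 0.4, 5.2]
```

View pics/k_both.png

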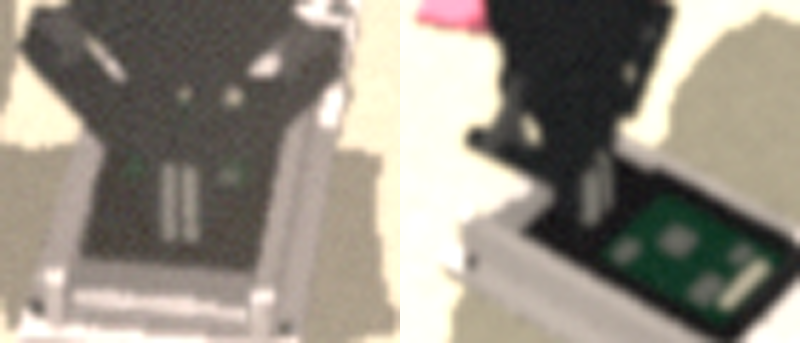

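View pics/k_w.png

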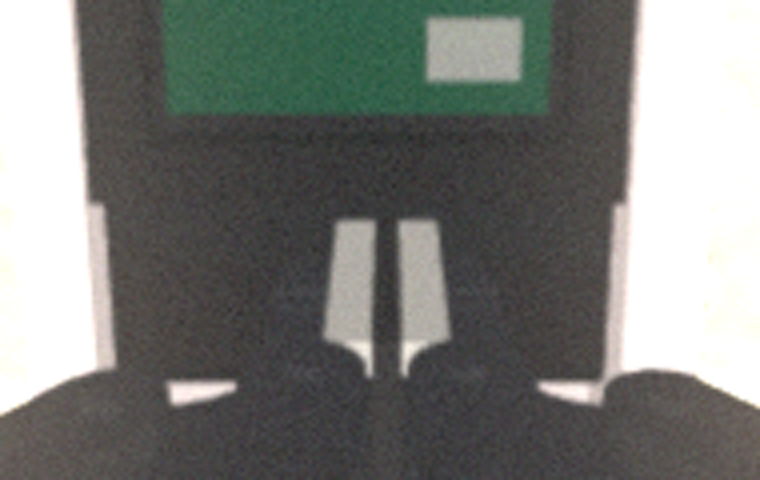

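Contact starts at about TCP z 0.016. The tip is on the pad, about 5 mm behind the step. Now I'll press further while watching the force.

```bash
for i in 1; do python3 -m jog '[[-1,0.003,0,0,0],[-1,0.003,0,0,0]]'| egrep 'pos|ft'; python3 -m jog '[[-1,0.003,0,0,0],[-1,0.003,0,0,0]]'| egrep 'pos|ft'; python3 -m jog '[[-1,0.002,0,0,0],[-1,0.002,0,0,0]]'| egrep 'pos|ft|time'; done
python3 - <<'E'
from rig import env
import cv2
for n in("side","wrist"):
  cv2.imwrite(f"pics/l_{n}.png",cv2.cvtColor(env.get_image(n),cv2.COLOR_RGB2BGR))
s=env.observe();print(s['ft_force'],s['position'])
a=cv2.imread("pics/l_side.png")[150:260,265:395]
cv2.imwrite("pics/l_s.png",cv2.resize(cv2.convertScaleAbs(a,alpha=2,beta=10),None,fx=5,fy=5,interpolation=cv2.INTER_CUBIC))
c=cv2.imread("pics/l_wrist.png")[20:300,220:410]
cv2.imwrite("pics/l_w.png",cv2.resize(cv2.convertScaleAbs(c,alpha=1.5,beta=15),None,fx=2.1,fy=2.1,interpolation=cv2.INTER_CUBIC))
E
```

```text
position: [0.4962, -0.1151, 0.0106]
ft_force: [-1.7, 0.4, 8.2]
position: [0.4963, -0.1151, 0.0078]
ft_force: [-2.8, 0.9, 10.0]
time_s: 7.55
position: [0.4963, -0.1151, 0.006]
ft_force: [-2.7, 0.4, 10.5]
[-2.1252501   1.02560453 10.84289205] [ 0.49628092 -0.11510226  0.0060581 ]
```

View pics/l_s.png

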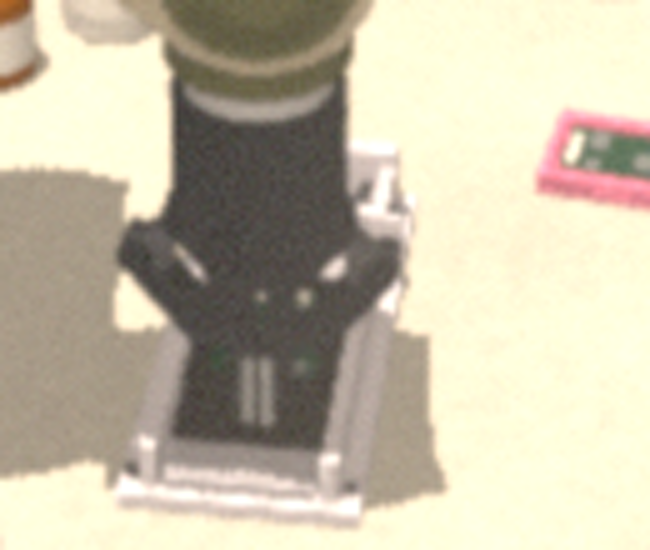

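View pics/l_w.png

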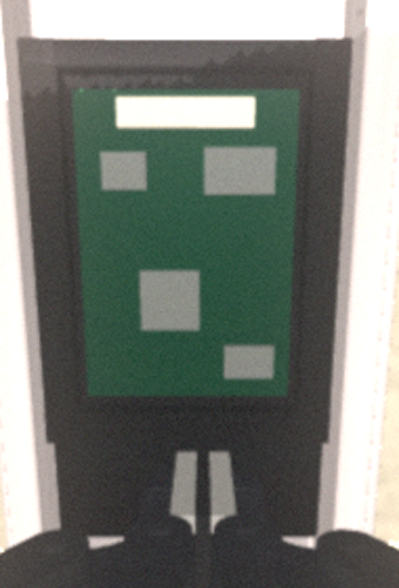

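```bash
python3 -m jog '[[-1,0.0025,0,0,0],[-1,0.0025,0,0,0],[-1,0.0025,0,0,0]]'| egrep 'pos|ft|time'; python3 -m jog '[[-1,0,0.003,0,0],[-1,0,0.006,0,0],[-1,0,0.009,0,0],[-1,0,0.012,0,0],[-1,0,0.012,0,0]]'
python3 - <<'E'
from rig import env
import cv2
s=env.observe();print(s['ft_force'],s['position'])
for n in("scene","wrist"):
  cv2.imwrite(f"pics/m_{n}.png",cv2.cvtColor(env.get_image(n),cv2.COLOR_RGB2BGR))
a=cv2.imread("pics/m_scene.png")[140:250,240:370]
cv2.imwrite("pics/m_s.png",cv2.resize(cv2.convertScaleAbs(a,alpha=2,beta=10),None,fx=5,fy=5,interpolation=cv2.INTER_CUBIC))
c=cv2.imread("pics/m_wrist.png")[0:300,210:420]
cv2.imwrite("pics/m_w.png",cv2.resize(cv2.convertScaleAbs(c,alpha=1.5,beta=15),None,fx=2,fy=2,interpolation=cv2.INTER_CUBIC))
E
```

```text
time_s: 7.95
position: [0.4965, -0.1152, 0.0055]
ft_force: [-8.2, 2.4, 34.7]
time_s: 8.45
position: [0.5027, -0.1085, 0.0056]
tool_rot: [[0.001, 0.572, 0.82], [-0.007, 0.82, -0.572], [-1.0, -0.005, 0.004]]
ft_force: [-15.9, -15.5, 33.4]
grip_width: 0.0
[-15.88083499 -15.49334431  33.39996341] [ 0.50273884 -0.10845279  0.00555847]
```

View pics/m_s.png

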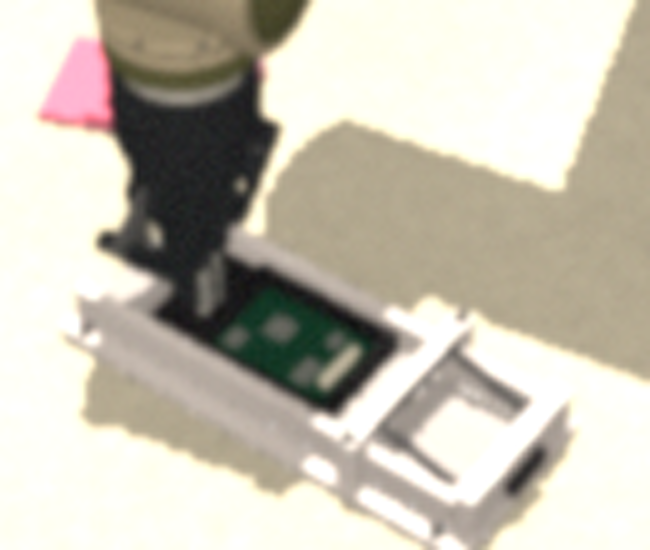

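View pics/m_w.png

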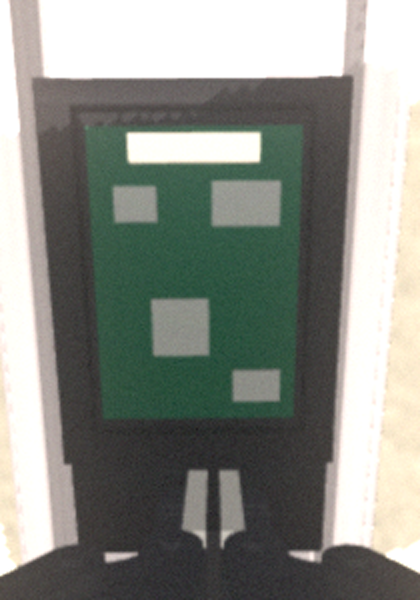

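The bed bottomed at TCP z≈0.0055 (10 mm below first contact), and the carrier is moving with the fingers. I'll ease up to about 8.5 mm sink and slide.

```bash
python3 -m jog '[[-1,-0.0035,0,0,0],[-1,-0.0035,0,0,0],[-1,-0.0035,0.005,0,0],[-1,-0.0035,0.01,0,0],[-1,-0.0035,0.015,0,0],[-1,-0.0035,0.02,0,0],[-1,-0.0035,0.02,0,0]]'
python3 - <<'E'
from rig import env
import cv2
s=env.observe();print(s['ft_force'],s['position'])
for n in("scene","wrist"):
  cv2.imwrite(f"pics/n_{n}.png",cv2.cvtColor(env.get_image(n),cv2.COLOR_RGB2BGR))
a=cv2.imread("pics/n_scene.png")[140:250,240:370]
cv2.imwrite("pics/n_s.png",cv2.resize(cv2.convertScaleAbs(a,alpha=2,beta=10),None,fx=5,fy=5,interpolation=cv2.INTER_CUBIC))
c=cv2.imread("pics/n_wrist.png")[0:300,210:420]
cv2.imwrite("pics/n_w.png",cv2.resize(cv2.convertScaleAbs(c,alpha=1.5,beta=15),None,fx=2,fy=2,interpolation=cv2.INTER_CUBIC))
E
```

```text
time_s: 9.25
position: [0.5151, -0.0896, 0.0072]
tool_rot: [[0.002, 0.573, 0.819], [-0.002, 0.819, -0.573], [-1.0, -0.001, 0.003]]
ft_force: [-2.7, -2.7, 10.6]
grip_width: -0.0
[-2.7316191  -2.66510067 10.55904416] [ 0.51513034 -0.08961474  0.00722718]
```

View pics/n_s.png

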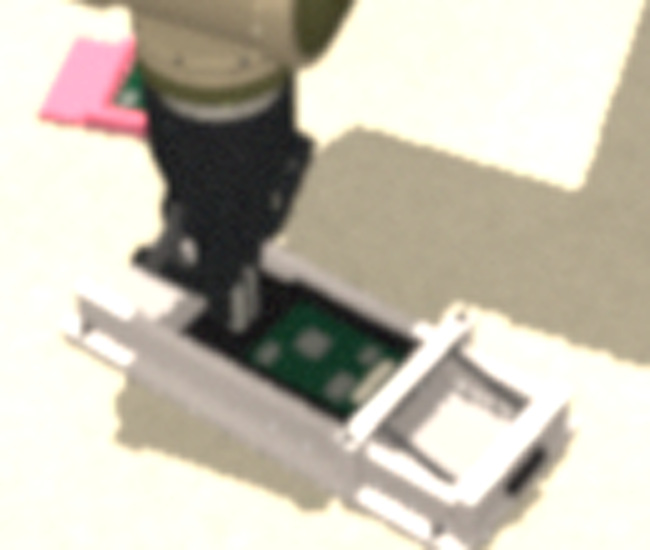

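View pics/n_w.png

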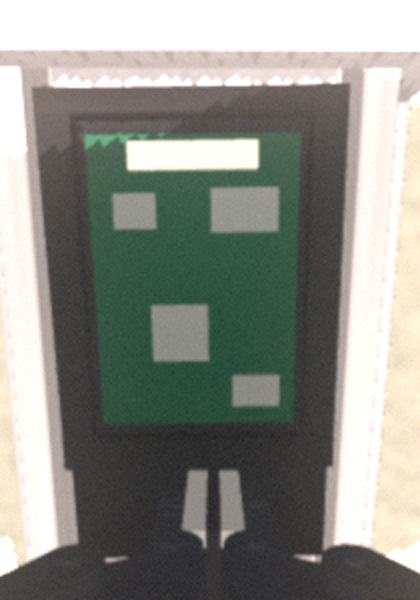

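The wrist view shows the nose at row 43, just short of the bar at about row 37. The carrier is following with the bed held down, so I'll continue.

```bash
python3 -m jog '[[-1,0.0003,0.005,0,0],[-1,0.0005,0.01,0,0],[-1,0.0005,0.015,0,0],[-1,0.0005,0.02,0,0],[-1,0.0005,0.025,0,0],[-1,0.0005,0.03,0,0],[-1,0.0005,0.03,0,0]]'
python3 - <<'E'
from rig import env
import cv2
s=env.observe();print(s['ft_force'],s['position'])
for n in("scene","wrist"):
  cv2.imwrite(f"pics/o_{n}.png",cv2.cvtColor(env.get_image(n),cv2.COLOR_RGB2BGR))
a=cv2.imread("pics/o_scene.png")[140:250,240:370]
cv2.imwrite("pics/o_s.png",cv2.resize(cv2.convertScaleAbs(a,alpha=2,beta=10),None,fx=5,fy=5,interpolation=cv2.INTER_CUBIC))
c=cv2.imread("pics/o_wrist.png")[0:300,210:420]
cv2.imwrite("pics/o_w.png",cv2.resize(cv2.convertScaleAbs(c,alpha=1.5,beta=15),None,fx=2,fy=2,interpolation=cv2.INTER_CUBIC))
E
```

```text
time_s: 10.05
position: [0.5323, -0.065, 0.0068]
tool_rot: [[0.002, 0.573, 0.819], [-0.002, 0.819, -0.573], [-1.0, -0.001, 0.003]]
ft_force: [-2.4, -3.5, 10.2]
grip_width: -0.0001
[-2.3900222  -3.45816633 10.23295917] [ 0.53231394 -0.06503461  0.00676827]
```

View pics/o_s.png

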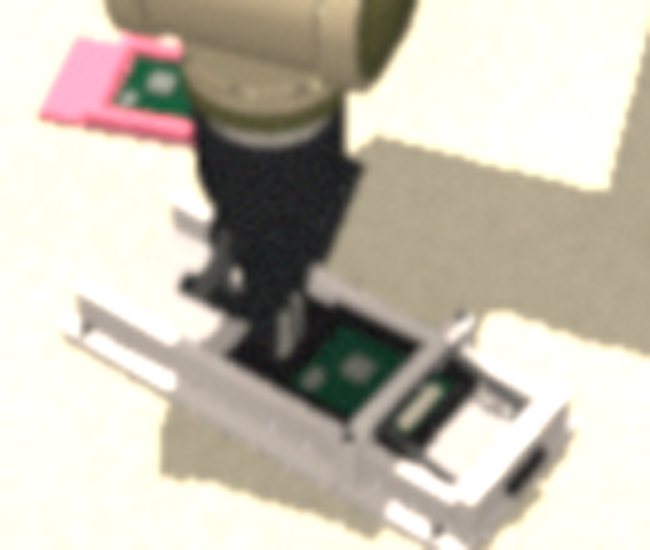

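View pics/o_w.png

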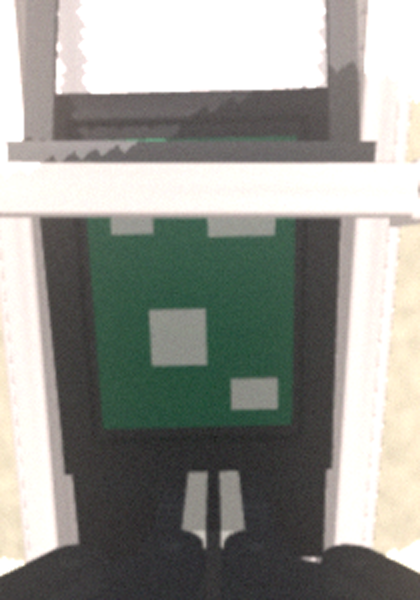

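```bash
python3 -m jog '[[-1,0.0003,0.005,0,0],[-1,0.0003,0.01,0,0],[-1,0.0003,0.015,0,0],[-1,0.0003,0.02,0,0],[-1,0.0003,0.025,0,0],[-1,0.0003,0.03,0,0],[-1,0.0003,0.03,0,0]]'
python3 - <<'E'
from rig import env
import cv2
s=env.observe();print(s['ft_force'],s['position'])
for n in("scene","wrist"):
  cv2.imwrite(f"pics/p_{n}.png",cv2.cvtColor(env.get_image(n),cv2.COLOR_RGB2BGR))
a=cv2.imread("pics/p_scene.png")[140:250,240:370]
cv2.imwrite("pics/p_s.png",cv2.resize(cv2.convertScaleAbs(a,alpha=2,beta=10),None,fx=5,fy=5,interpolation=cv2.INTER_CUBIC))
c=cv2.imread("pics/p_wrist.png")[0:300,210:420]
cv2.imwrite("pics/p_w.png",cv2.resize(cv2.convertScaleAbs(c,alpha=1.5,beta=15),None,fx=2,fy=2,interpolation=cv2.INTER_CUBIC))
E
```

```text
time_s: 10.85
position: [0.5491, -0.0405, 0.0062]
tool_rot: [[0.001, 0.573, 0.819], [-0.002, 0.819, -0.573], [-1.0, -0.001, 0.002]]
ft_force: [-4.3, -4.8, 10.4]
grip_width: 0.0001
[-4.29876419 -4.79223823 10.40444612] [ 0.54910648 -0.04052997  0.00623177]
```

View pics/p_s.png

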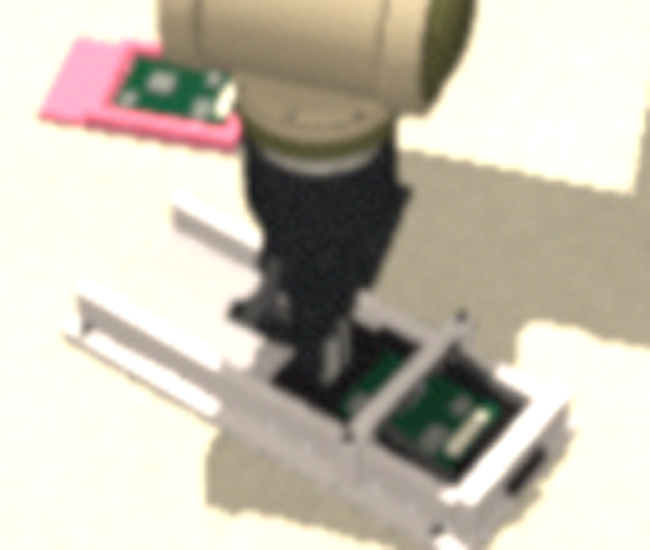

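View pics/p_w.png

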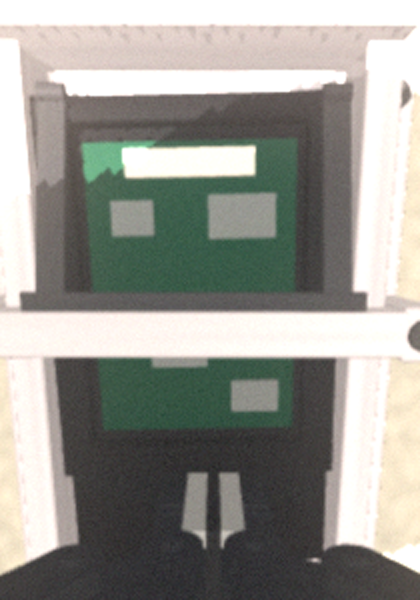

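```bash
python3 -m jog '[[-1,0,0.003,0,0],[-1,0,0.006,0,0],[-1,0,0.006,0,0]]'|egrep 'pos|ft'; python3 -m jog '[[-1,0,0.002,0,0],[-1,0,0.002,0,0]]'|egrep 'pos|ft'; python3 -m jog '[[-1,0,0.002,0,0],[-1,0,0.002,0,0]]'|egrep 'pos|ft';  python3 -m jog '[[-1,0,0.002,0,0],[-1,0,0.002,0,0]]'|egrep 'pos|ft|time'
python3 - <<'E'
from rig import env
import cv2
for n in("scene","wrist"):
  cv2.imwrite(f"pics/q_{n}.png",cv2.cvtColor(env.get_image(n),cv2.COLOR_RGB2BGR))
a=cv2.imread("pics/q_scene.png")[140:250,240:370]
cv2.imwrite("pics/q_s.png",cv2.resize(cv2.convertScaleAbs(a,alpha=2,beta=10),None,fx=5,fy=5,interpolation=cv2.INTER_CUBIC))
c=cv2.imread("pics/q_wrist.png")[0:300,210:420]
cv2.imwrite("pics/q_w.png",cv2.resize(cv2.convertScaleAbs(c,alpha=1.5,beta=15),None,fx=2,fy=2,interpolation=cv2.INTER_CUBIC))
E
```

```text
position: [0.5524, -0.036, 0.0062]
ft_force: [-4.2, -6.6, 9.7]
position: [0.5534, -0.0345, 0.0062]
ft_force: [-5.8, -7.2, 9.6]
position: [0.5539, -0.0337, 0.0062]
ft_force: [-8.0, -12.7, 11.4]
time_s: 11.85
position: [0.5539, -0.0334, 0.0061]
ft_force: [-14.0, -21.9, 13.6]
```

View pics/q_w.png

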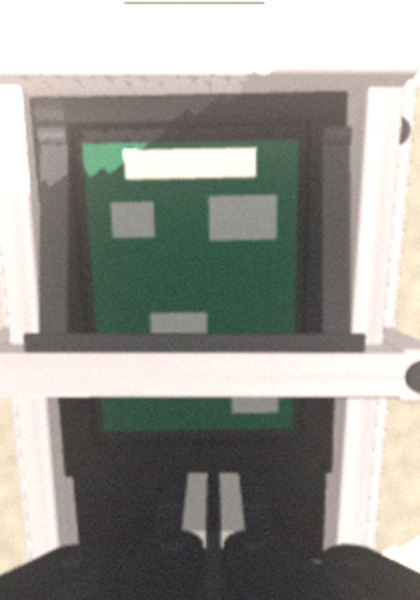

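View pics/q_s.png

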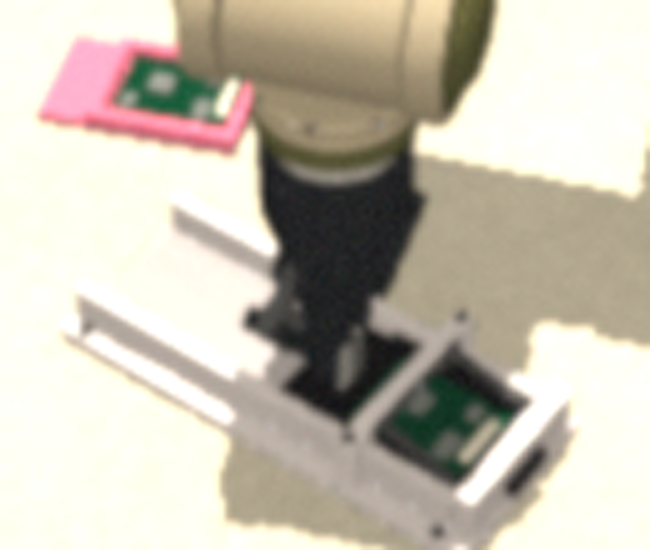

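The forward force climbed to 26 N with no further motion, and the wrist view shows the nose (row 46) meeting the stop, so it's home. I'll relax the forward push, then lift straight up.

```bash
python3 -m jog '[[-1,0,-0.002,0,0],[-1,0,-0.003,0,0],[-1,0,-0.003,0,0]]'|egrep 'pos|ft'; python3 -m jog '[[-1,-0.003,0,0,0],[-1,-0.006,0,0,0],[-1,-0.006,0,0,0]]'|egrep 'pos|ft'
python3 - <<'E'
from rig import env
import cv2
cv2.imwrite("pics/r_wrist.png",cv2.cvtColor(env.get_image("wrist"),cv2.COLOR_RGB2BGR))
c=cv2.imread("pics/r_wrist.png")[0:300,210:420]
cv2.imwrite("pics/r_w.png",cv2.resize(cv2.convertScaleAbs(c,alpha=1.5,beta=15),None,fx=2,fy=2,interpolation=cv2.INTER_CUBIC))
E
```

```text
position: [0.5538, -0.0336, 0.0062]
ft_force: [-4.4, -7.4, 8.6]
position: [0.5532, -0.0329, 0.0113]
ft_force: [-4.4, -4.8, 1.1]
```

View pics/r_w.png

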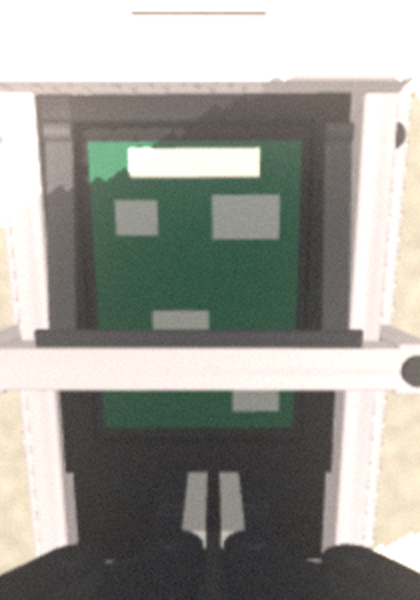

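```bash
python3 -m jog '[[-1,0,-0.001,0,0],[-1,-0.001,-0.0015,0,0],[-1,-0.003,-0.0015,0,0],[-1,-0.006,-0.0015,0,0],[-1,-0.012,-0.003,0,0],[-1,-0.02,-0.004,0,0],[-1,-0.04,-0.004,0,0],[-1,-0.07,-0.004,0,0],[-1,-0.11,-0.004,0,0],[-1,-0.15,-0.004,0,0],[-1,-0.15,-0.004,0,0],[-1,-0.15,-0.004,0,0]]'|egrep 'pos|ft'
python3 - <<'E'
from rig import env
import cv2
for n in("scene","wrist","side"):
  cv2.imwrite(f"pics/s_{n}.png",cv2.cvtColor(env.get_image(n),cv2.COLOR_RGB2BGR))
c=cv2.imread("pics/s_wrist.png")[10:230,230:400]
cv2.imwrite("pics/s_w.png",cv2.resize(c,None,fx=2.7,fy=2.7,interpolation=cv2.INTER_CUBIC))
E
```

```text
position: [0.5518, -0.0356, 0.1625]
ft_force: [-0.8, 0.9, -0.7]
```

View pics/s_w.png

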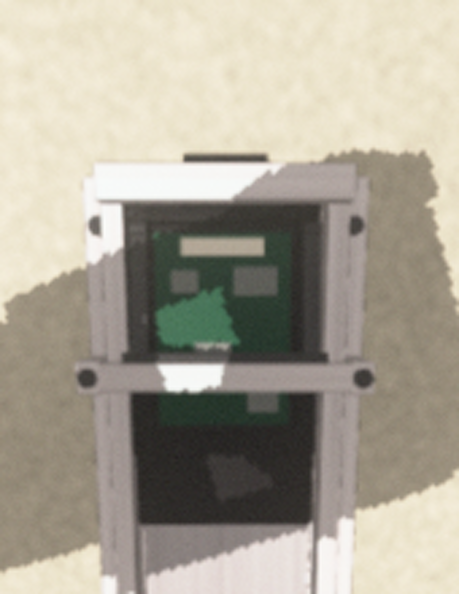

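View pics/s_scene.png

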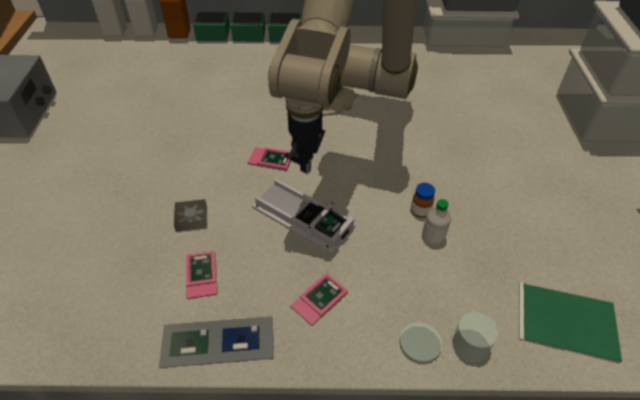

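Run:
```python
from h import *
m=env.camera_model("wrist");s=env.observe();T=s['tool_rot'];p=s['position']
W=lambda u,v:(230+(u+.5)/2.7-.5,10+(v+.5)/2.7-.5)
for k,v in dict(rear=(227,523,.0275),step=(227,452,.0335),barfront=(225,392,.046),stopface_top=(225,200,.042),noseline=(225,206,.0335)).items():
    print(k,(T.T@(ray("wrist",W(*v[:2]),v[2],m)-p)).round(4))
```

```text
rear [ 0.1329 -0.0145 -0.0009]
step [ 0.1269  0.0155 -0.0007]
barfront [ 0.1144  0.0396 -0.0013]
stopface_top [ 0.1183  0.1044 -0.0011]
noseline [ 0.1268  0.1035 -0.0012]
```

The measurements match the home position: rear edge to bar 54 mm (55 expected), step to bar 24 mm (25) and rear edge to stop 119 mm (120). The bystanders are where they were and the arm is clear, so I'm handing in.

Run:
```python
from rig import env
print(env.observe()['time_s']); print(env.close_job())
```

```text
13.95
the job is handed in; nothing more can be done
None
```

The carrier is in its test position, with its nose against the end stop under the crossbar and drag spring. I handed the job in at about 14 s of the 38 s allowed; no verdict is reported.

**What I did:** with the fingers shut, I pressed on the rear pad until the bed bottomed. I eased back to a sink of about 8 to 9 mm and slid the carrier about 98 mm forward. At the stop the forward push rose to about 26 N with no more movement. I then relaxed the push and lifted straight up.

**Last checks:**
- **Position:** the final wrist view gives rear edge to crossbar 54 mm (55 expected), step to crossbar 24 mm (25) and rear edge to end stop 119 mm (120). The carrier should be home to within about 1 mm.
- **Spring:** the prongs lie on the carrier's two side edges.
- **Bystanders and arm:** the fan, bottle and jar look unmoved in the scene view. The wrist force was back to about zero with the TCP at 0.16 m.

**What disagreed or was not confirmed:**
- **Fingertip height:** contact came with the TCP about 30 mm lower than the stated fingertip length implies, so I found it by force, in small steps.
- **Pressing force:** while pressing, the vertical force peaked at about 35 N when the bed bottomed, before I eased off. It read about 11 N near full sink, against the 14 N stated.
- **Camera agreement:** the scene and side cameras disagreed by about 11 mm along the world y axis, so the final positions come from the wrist camera.
- **Not measured directly:** I did not measure the carrier's final height, its tilt or the leaf angle.

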